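# Set and lock the stop collar of a serving stand and fit its upper tier

### The job

Get the serving stand on the buffet table ready for its upper tier: turn the brass knurled collar up the threaded rod until its underside is level with the top edge of the red band and let go of it. Then run the aluminium lock ring above it down until its washer bears on the collar, finger-tight and not forced, so that the collar stays at the band. Last, set the white tier gently on the rod so that it rests level on the lock ring, and leave the other things on the table where they are.

Things in the scene. Friction and masses are not known exactly. Their poses are not given: they have to be found in the camera images.
- stand: Serving stand, fixed to the table: round dark oak foot 200 mm across and 18 mm high, small steel flange on it, and in the middle an upright threaded steel rod 16 mm in diameter whose bevelled tip is 138 mm above the table. Origin: centre of the foot's underside, on the rod's axis; z up along the rod.
- band (a point): Point on the rod's axis at the upper edge of the red band painted round the rod, 90 mm above the table; the band is 6 mm high (84 to 90 mm). At the start the collar hides most of it.
- collar: Brass knurled stop collar on the rod, 44 mm wide, 16 mm high, one white rib. Origin: centre of its underside; z up. Right-handed quick thread of 10 mm a turn: anticlockwise seen from above raises it, and it stays where it is left. Turning it takes about 0.4 N m. At the start it stands 4 to 8 mm below its place at the band.
- lock_ring: Aluminium ring above the collar, 36 mm wide, 14 mm high, black rib. Origin: centre of its underside; under that a worn nylon washer 29 mm wide stands 0.5 to 3 mm proud. Same thread: clockwise lowers it. Starts 5.5 to 6.6 mm above the collar's place. Turns freely at 0.05 N m; 0.1 to 0.2 is finger-tight, 0.3 forced, within 0.3 rad of first touch. Held still, a jammed ring pushes back anticlockwise.
- tier: Loose upper tier, 0.3 to 0.6 kg: white stoneware disc 170 mm wide, 12 mm thick, with a brass hub 40 mm in diameter standing 34 mm above the disc (hub top 46 mm above the underside) to lift it by; a 21 mm hole runs through disc and hub. Origin: centre of the underside; z up. It lies on the table, hub up.
- jug: Bystander: blue stoneware jug, 84 mm wide, 125 mm high. Origin: centre of its underside.
- mill: Bystander: dark wooden pepper mill, 52 mm wide, 152 mm high. Origin: centre of its underside.
- ramekin: Bystander: terracotta bowl, 84 mm wide, 42 mm high. Origin: centre of its underside.
- spare_ring: Bystander: loose spare aluminium ring, 32 mm wide, 12 mm high, not part of the job. Origin: centre of its underside.
- spoon: Bystander: serving spoon, 240 mm long. Origin: centre of its underside.
- slice: Bystander: serving slice with black handle, 270 mm long. Origin: centre of its underside.
- plates: Bystander: stack of white plates, 210 mm wide, 47 mm high. Origin: centre of its underside.
Things that resemble listed ones, but are neither listed nor needed, are in the scene too. Leave any blue look-alike of the stand alone.

How it is judged:
By the outcome, as a careful person would: the job done as asked, in the order asked, and still so for the second after the job is handed in, with the robot touching nothing.
It also fails if it takes over 72 s, if anything falls off the work surface, if the arm or the gripper's body presses on something with over 40 N, if the wrist force passes 120 N, or if a joint passes its speed limit or range.

### The arm

A 6-joint arm with a two-finger parallel gripper is mounted at the origin on the work surface. World frame = base frame: x ahead of the robot, y to its left, z up, the work surface at z = 0. Lengths are in m, angles in degrees, forces in N, time in s.
With the tool pointing down it reaches from about 0.35 to 0.775 m from the base axis. Payload 7.3 kg.
Tool frame: the origin (TCP) lies at the very end of the fingers, on their centre line; the grasp point (between the pads) lies 19 mm behind it; x points along the fingers, z is the direction in which the jaws open and shut, and the axes are right-handed (so a half turn about x gives the same grasp; the last joint's range is limited). The gripper opens to 92 mm and grips with 3 to 60 N. Pads are 19 mm wide; open, the fingers measure 130 mm over their backs; the gripper's body (75 mm by 190 mm) begins 47 mm behind the grasp point.
Start: joints at [-76.547, 19.595, 87.324, -0, 73.075, -8.365], TCP at [0.195, -0.487, 0.227] pointing down, gripper open.
Joint ranges: [-145.02, 145.02], [-44.19, 115.74], [2.07, 154.8], [-57.11, 237.11], [16.16, 152.29], [-177.93, 177.93]. Speed limits (degrees/s): [147.25, 147.25, 180, 180, 180, 180].

### API

Orientations are given as [roll, pitch, yaw] about the fixed x, y, z axes, in that order (R = Rz(yaw) Ry(pitch) Rx(roll)).
In Python, from bench import manip gives the robot as it stands. Calls block until the motion is done:
- manip.move_ptp(position, orientation): joint-space move of the TCP to a pose.
- manip.line_to(position, orientation=None, vel=0.15, contact_N=None): straight line of the TCP; orientation=None keeps the orientation; vel is the mean speed in m/s. With contact_N (N) it stops when the force on the tool has changed by that much, and returns True; else False.
- manip.move_joints(angles): joint-space move.
- manip.move_gripper(opening, squeeze=None): finger opening in m; squeeze is the grip in N (None keeps the last); returns when the fingers have stopped.
- manip.dwell(seconds).
- manip.inverse_kinematics(position, orientation): joint angles nearest the present ones, or None.
- manip.read_state(): the state.
- manip.camera(name): name is "scene" or "side" or "wrist"; returns a dict with "img" (420x560x3 uint8, red, green, blue), "intrinsics" (3x3 intrinsics, pixels), "R" (3x3) and "t" (3): a world point X has camera coordinates R X + t; the wrist camera has in their place "mount" (4x4, takes a point from camera to tool coordinates, whose origin is the TCP and whose axes are the tool frame's). Camera axes: x right, y down, z forward; pixel columns grow to the right and rows downward; lengths in m; the calibration is good to about 2 mm. The wrist camera is an equidistant fisheye: a pixel r from the principal point sees the ray r / f radians off the axis. A picture is of the moment at which its call begins: read the wrist's pose just before it. There is no depth.
A pose or a line that the arm cannot do raises manip.MotionError and nothing moves.
- manip.finish_job(): hands the job in, once; it reports no verdict.
The state is a dict: "time": time; "joint_positions": joint angles; "dq": joint speeds; "joint_torque": joint torques, N m; "eef_pos": TCP position; "tcp_rot": TCP orientation; "force": force on the tool from outside, world axes, zero at the start; "wrist_torque": the same for the moment, N m; "gripper_width": finger opening in m.
Only numpy, scipy, OpenCV 4.12 (cv2) and the standard library are available. Lean on these libraries where they do the work, as an engineer would, in place of code of your own. Each camera call takes 0.05 s, during which the arm holds its last target. There are 200 camera calls.

## Working session

There is one attempt and no reset: what is moved stays moved. The work goes in short steps, each a Python script; the robot and the scene stay as the last script left them, time stands still between calls to the robot, and variables do not carry over. Pictures are saved under pics/ and viewed, about 8 in all and at most 12, crops included, and the job is handed in when it is done.

```bash
ls; mkdir -p pics; python3 - <<'E'
from bench import manip
import cv2,numpy as np,pickle
d={}
for n in("scene","side","wrist"):
    c=manip.camera(n);d[n]=c;print(n,{k:np.round(v,4).tolist() for k,v in c.items() if k!="img"})
s=manip.read_state();print(s)
pickle.dump((d,s),open("d0.pkl","wb"))
cv2.imwrite("pics/a.png",cv2.resize(d["scene"]["img"][:,:,::-1],(784,588)));cv2.imwrite("pics/b.png",cv2.resize(d["side"]["img"][:,:,::-1],(784,588)))
E
```

```text
pics
scene {'intrinsics': [[404.0961, 0.0, 284.1984], [0.0, 404.0961, 213.9791], [0.0, 0.0, 1.0]], 'R': [[0.0175, 0.9997, 0.0167], [0.6142, 0.0024, -0.7892], [-0.789, 0.0241, -0.614]], 't': [-0.0206, -0.2507, 1.5485]}
side {'intrinsics': [[399.1855, 0.0, 284.3405], [0.0, 399.1855, 210.4763], [0.0, 0.0, 1.0]], 'R': [[-0.8349, -0.5502, -0.0139], [-0.3272, 0.5165, -0.7913], [0.4425, -0.6561, -0.6113]], 't': [0.4315, 0.2167, 0.8609]}
wrist {'intrinsics': [[325.1923, 0.0, 276.5057], [0.0, 325.1923, 212.4246], [0.0, 0.0, 1.0]], 'mount': [[0.0006, -0.2989, 0.9543, -0.1583], [-0.0008, -0.9543, -0.2989, 0.0817], [1.0, -0.0006, -0.0008, -0.0005], [0.0, 0.0, 0.0, 1.0]]}
{'time': 0.15, 'joint_positions': array([-7.65489523e+01,  1.96289879e+01,  8.73605797e+01, -7.10019240e-04,
        7.30742911e+01, -8.36658026e+00]), 'dq': array([ 0.01798858, -0.09366853, -0.12716565, -0.01057734,  0.06094467,
       -0.00620466]), 'joint_torque': array([ 1.05029187e-03, -4.31471550e+01, -2.44353318e+01,  7.17382575e-02,
        5.37046138e-02, -7.75421267e-05]), 'eef_pos': array([ 0.19505978, -0.48712726,  0.22621386]), 'tcp_rot': array([172.24264449,  89.93613779, 104.06047954]), 'force': array([-0.75800433,  0.44336059,  0.40361234]), 'wrist_torque': array([0.03119103, 0.02710819, 0.00415593]), 'gripper_width': 0.0917112088437412}
```

View pics/a.png

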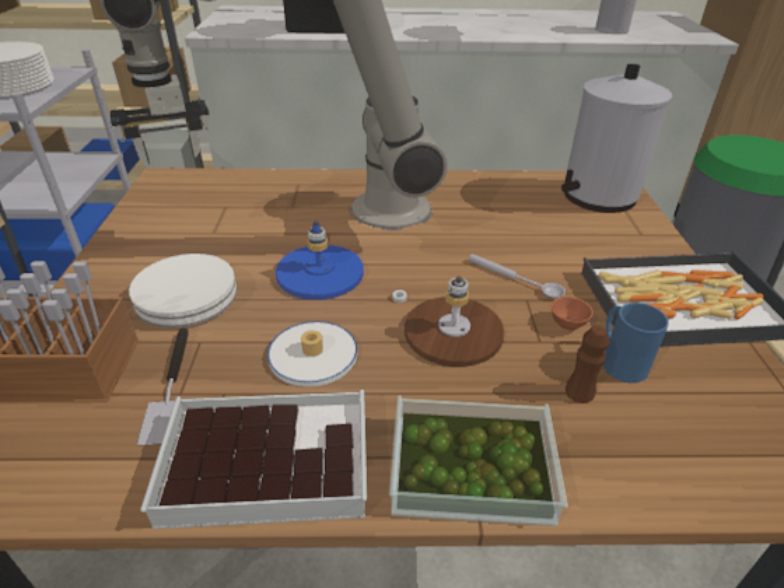

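View pics/b.png

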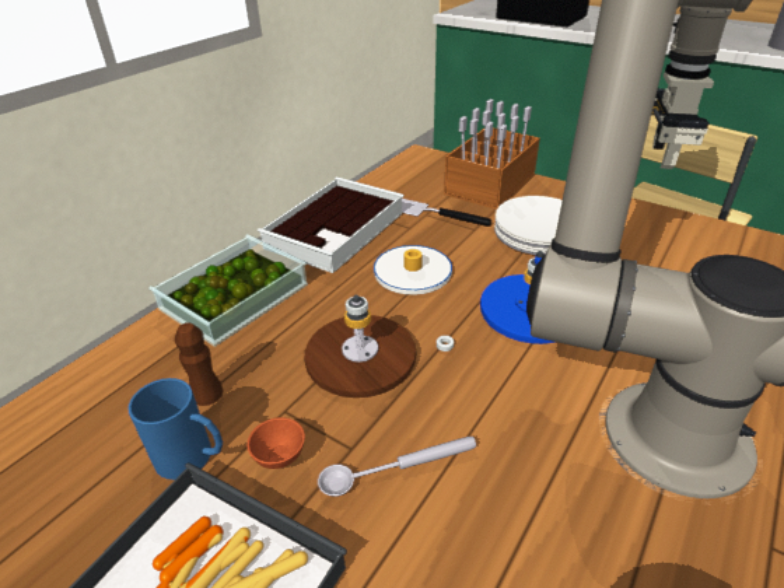

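The stand is the oak foot at scene px (455,330) of the enlarged picture; the blue one at (318,265) is the look-alike. The tier is the white disc with the brass hub at (313,350). The plate stack at (184,288) has no hub.

```bash
cat > h.py <<'E'
import numpy as np,cv2
from scipy.spatial.transform import Rotation as Ro
def ori(psi,tilt=None): return [0,90,psi]   # tool down, jaws open along heading psi
def ray(c,u,v,T=None):
    K=c["intrinsics"]; x=(u-K[0,2])/K[0,0]; y=(v-K[1,2])/K[1,1]
    if T is None:
        o=-c["R"].T@c["t"]; d=c["R"].T@np.array([x,y,1])
    else:
        r=np.hypot(x,y)+1e-12; d=T[:3,:3]@np.array([x/r*np.sin(r),y/r*np.sin(r),np.cos(r)]); o=T[:3,3]
    return o,d/np.linalg.norm(d)
def plane(c,u,v,z,T=None):
    o,d=ray(c,u,v,T); return o+d*(z-o[2])/d[2]
def camT(s,c):
    T=np.eye(4);T[:3,:3]=Ro.from_euler("xyz",s["tcp_rot"],degrees=True).as_matrix();T[:3,3]=s["eef_pos"]
    return T@c["mount"]
def proj(c,T,P):
    p=np.linalg.inv(T)@np.append(P,1);p=p[:3];K=c["intrinsics"]
    th=np.arctan2(np.hypot(p[0],p[1]),p[2]);a=np.arctan2(p[1],p[0])
    return K[0,0]*th*np.cos(a)+K[0,2],K[1,1]*th*np.sin(a)+K[1,2]
def tri(rs):
    A=0;b=0
    for o,d in rs:
        M=np.eye(3)-np.outer(d,d);A=A+M;b=b+M@o
    x=np.linalg.solve(A,b);return x,[np.linalg.norm(np.cross(x-o,d)) for o,d in rs]
E
python3 - <<'E'
import pickle;from h import *
from bench import manip
d,s=pickle.load(open("d0.pkl","rb"));S,D=d["scene"],d["side"]
print("tip",tri([ray(S,459/1.4,279/1.4),ray(D,357/1.4,299/1.4)]))
print("foot",plane(S,454/1.4,329/1.4,.018),plane(D,360/1.4,352/1.4,.018))
for n,c,w in(("sc",S,(190,210,260,280)),("side",D,(260,320,165,210))):
    hsv=cv2.cvtColor(c["img"],cv2.COLOR_RGB2HSV)
    m=cv2.inRange(hsv,(12,120,80),(30,255,255))[w[2]:w[3],w[0]:w[1]] if n=="side" else cv2.inRange(hsv,(12,120,80),(30,255,255))[235:260,205:240]
    o=(w[0],w[2]) if n=="side" else (205,235)
    k,l,st,ce=cv2.connectedComponentsWithStats(m);i=1+st[1:,4].argmax();print(n,st[i],ce[i]+o)
    print("hub",plane(c,*(ce[i]+o),.032))
for nm,p in(("mill",(582,398)),("jug",(630,375)),("ram",(571,320)),("spare",(399,297)),("spoonend",(470,260))): print(nm,plane(S,p[0]/1.4,p[1]/1.4,0))
c0=np.array([.55,.12]);
r,_=tri([ray(S,459/1.4,279/1.4),ray(D,357/1.4,299/1.4)])
for psi in(-180,-135,-90,-45,0,45,90,135,180): print(psi,manip.inverse_kinematics([r[0],r[1],.2],[0,90,psi]))
# side-looking candidates: tool horizontal-ish, camera on rod
M=d["wrist"]["mount"]
for az in range(0,360,30):
  for el in(5,):
    for roll in range(0,360,45):
      f=np.array([np.cos(np.radians(az))*np.cos(np.radians(el)),np.sin(np.radians(az))*np.cos(np.radians(el)),-np.sin(np.radians(el))])
      x=np.cross([0,0,-1],f);x/=np.linalg.norm(x);Rc=np.stack([x,np.cross(f,x),f],1)@Ro.from_euler("z",roll,degrees=True).as_matrix()
      C=np.eye(4);C[:3,:3]=Rc;C[:3,3]=[r[0],r[1],.093]-f*.24
      T=C@np.linalg.inv(M);e=Ro.from_matrix(T[:3,:3]).as_euler("xyz",degrees=True)
      q=manip.inverse_kinematics(T[:3,3],e)
      if q is not None: print(az,roll,np.round(T[:3,3],3),np.round(q))
E
```

```text
tip (array([0.51476032, 0.12398297, 0.13260785]), [np.float64(0.00039340308150809353), np.float64(0.00039340308150809396)])
foot [0.52618214 0.12268792 0.018     ] [0.51214575 0.12934026 0.018     ]
sc [ 11   2  14  17 166] [222.46987952 244.72289157]
hub [ 0.58198194 -0.15306172  0.032     ]
side [  0   0  60  45 977] [283.55680655 179.18628454]
hub [ 0.62479184 -0.16040966  0.032     ]
mill [0.69298362 0.33715702 0.        ]
jug [0.63603517 0.44335209 0.        ]
ram [0.47625409 0.37393333 0.        ]
spare [0.39903471 0.01601163 0.        ]
spoonend [0.25339885 0.18866574 0.        ]
-180 [   5.24578431   21.37661917   89.07286577    0.           69.55051506
 -174.75421569]
-135 [ 5.24578431e+00  2.13766192e+01  8.90728658e+01 -2.54444375e-14
  6.95505151e+01  1.40245784e+02]
-90 [ 5.24578431e+00  2.13766192e+01  8.90728658e+01 -2.54444375e-14
  6.95505151e+01  9.52457843e+01]
-45 [ 5.24578431e+00  2.13766192e+01  8.90728658e+01 -2.54444375e-14
  6.95505151e+01  5.02457843e+01]
0 [ 5.24578431e+00  2.13766192e+01  8.90728658e+01 -2.54444375e-14
  6.95505151e+01  5.24578431e+00]
45 
[... 2650 characters left out ...]
21] [ -4.  80.  19.  28. 151. 166.]
210 180 [0.568 0.154 0.129] [ 15.  79.  14. -29. 150.  59.]
210 225 [0.558 0.174 0.121] [ 21.  79.  19. -40. 146.  96.]
240 135 [0.565 0.167 0.12 ] [ 22.  78.  22. -43. 143.  -2.]
240 180 [0.546 0.177 0.129] [ 27.  68.  41. -40. 128.  49.]
240 225 [0.528 0.189 0.121] [ 32.  66.  51. -46. 121.  95.]
240 270 [0.52  0.195 0.099] [ 35.  72.  51. -55. 124. 139.]
270 90 [0.545 0.188 0.098] [ 32.  76.  42. -56. 129. -49.]
270 135 [0.537 0.186 0.12 ] [ 33.  65.  54. -49. 117.  -1.]
270 180 [0.515 0.186 0.129] [ 37.  56.  70. -50. 103.  48.]
330 225 [0.45  0.137 0.121] [ 39.  44. 142. 235.  76. 142.]
330 270 [0.444 0.13  0.099] [  37.   66.  145.  232.  105. -154.]
```

```bash
cat >> h.py <<'E'
def look(M,az,tgt,dist,camz,roll=180):
    """tool pose with the wrist camera level, heading az, dist from the axis, at height camz"""
    a=np.radians(az);f=np.array([np.cos(a),np.sin(a),0])
    x=np.cross([0,0,-1],f);Rc=np.stack([x,np.cross(f,x),f],1)@Ro.from_euler("z",roll,degrees=True).as_matrix()
    C=np.eye(4);C[:3,:3]=Rc;C[:3,3]=np.r_[tgt-f[:2]*dist,camz]
    T=C@np.linalg.inv(M);return T[:3,3],Ro.from_matrix(T[:3,:3]).as_euler("xyz",degrees=True)
def shot(manip,name,show=True):
    s=manip.read_state();c=manip.camera("wrist");T=camT(s,c)
    import pickle;pickle.dump((c,T,s),open(name+".pkl","wb"));return c,T,s
E
python3 - <<'E'
from h import *;import pickle
from bench import manip
M=pickle.load(open("d0.pkl","rb"))[0]["wrist"]["mount"]
p,e=look(M,80,np.array([.515,.126]),.25,.095);print(p,e)
manip.move_ptp(p+[0,-.04,.12],e);print(manip.read_state()["time"])
manip.line_to(p,vel=.12);manip.dwell(.2)
c,T,s=shot(manip,"w1");print(s["time"],s["joint_positions"],T[:3,3],s["force"])
im=cv2.rotate(c["img"],cv2.ROTATE_180)
cv2.imwrite("pics/c.png",cv2.resize(im[110:310,180:400],(792,720))[:600,:,::-1])
for z in(.018,.084,.09,.106,.138): print(z,proj(c,T,[.515,.126,z]))
E
```

```text
[0.50140222 0.0527282  0.12567127] [-90.03774648  17.39365264  80.03596648]
2.2
3.6 [-37.34460124  45.79838165 105.18719838  58.05209798  87.17890533
 115.45209833] [ 0.47154348 -0.11933847  0.09611791] [ 0.14259499 -0.03162428 -0.58926316]
0.018 (np.float64(276.5131488495364), np.float64(113.43983363306619))
0.084 (np.float64(276.3706974972179), np.float64(196.4366310642118))
0.09 (np.float64(276.3576401765453), np.float64(204.2567782573799))
0.106 (np.float64(276.32309155832957), np.float64(225.13107326724824))
0.138 (np.float64(276.2561026628932), np.float64(266.3968488453926))
```

View pics/c.png

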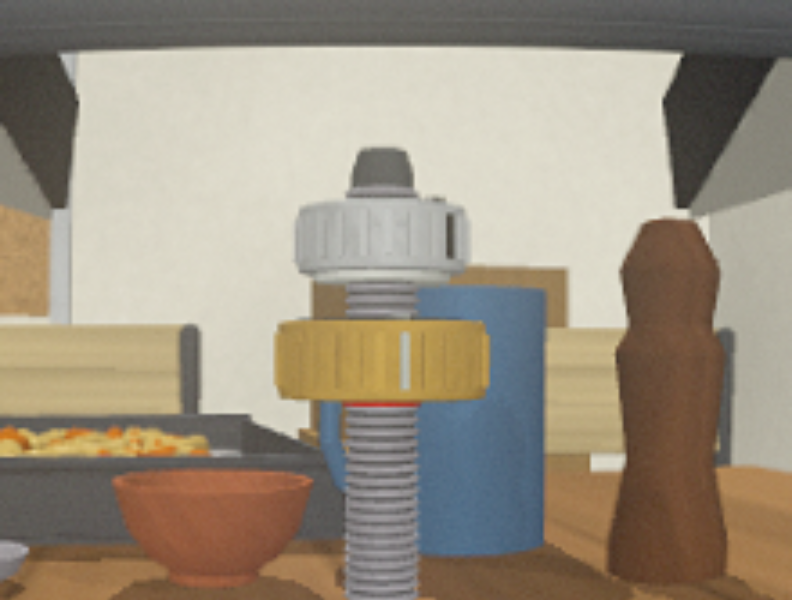

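The stand is seen from the side, in enlarged px. The rod is at column 382, the tip at row 150 and the ring spans rows 200–270 with the washer to 283. The brass collar spans rows 320–400, with only a sliver of the red band below it at row 403. Now I'll measure these edges.

```bash
cat > edges.py <<'E'
from h import *;import pickle,sys
def prof(name,axis=np.array([.515,.126])):
    c,T,s=pickle.load(open(name+".pkl","rb"));im=c["img"].astype(float)
    f=T[:3,2].copy();f[2]=0;f/=np.linalg.norm(f)
    def zat(u,v,r):
        o,d=ray(c,u,v,T);t=((np.r_[axis,0]-f*r-o)@f)/(d@f);return (o+d*t)
    return c,T,im,f,zat
E
python3 - <<'E'
from edges import *
c,T,im,f,zat=prof("w1")
# red sliver / collar columns in raw (unrotated) image
hsv=cv2.cvtColor(c["img"],cv2.COLOR_RGB2HSV)
uc=559-(180+382/3.6);print("uc",uc)
cols=slice(int(uc)-4,int(uc)+5)
p=im[:,cols].mean(1)
for v in range(195,280): print(v,p[v].round().astype(int).tolist(),round(zat(uc,v,.022)[2]*1e3,2),round(zat(uc,v,.008)[2]*1e3,2))
# rod lateral edges
for v in(150,160,170,180): print(v,im[v,250:300].mean(1).astype(int).tolist())
E
```

```text
uc 272.8888888888889
195 [131, 130, 132] 84.07 83.32
196 [163, 163, 166] 84.77 84.07
197 [191, 48, 38] 85.47 84.81
198 [156, 104, 62] 86.17 85.55
199 [182, 152, 77] 86.87 86.3
200 [189, 155, 80] 87.57 87.04
201 [191, 158, 85] 88.27 87.78
202 [190, 159, 87] 88.97 88.53
203 [189, 159, 87] 89.67 89.27
204 [189, 158, 87] 90.36 90.01
205 [188, 157, 88] 91.06 90.75
206 [188, 158, 88] 91.76 91.49
207 [188, 158, 89] 92.46 92.24
208 [189, 158, 89] 93.16 92.98
209 [188, 158, 89] 93.86 93.72
210 [190, 159, 90] 94.56 94.46
211 [190, 161, 90] 95.26 95.2
212 [191, 161, 91] 95.95 95.94
213 [191, 161, 90] 96.65 96.69
214 [191, 161, 91] 97.35 97.43
215 [190, 160, 91] 98.05 98.17
216 [190, 160, 91] 98.75 98.91
217 [191, 159, 88] 99.45 99.65
218 [191, 157, 84] 100.15 100.39
219 [194, 160, 85] 100.84 101.14
220 [195, 161, 84] 101.54 101.88
221 [111, 107, 95] 102.24 102.62
222 [138, 136, 135] 102.94 103.36
223 [168, 164, 166] 103.64 104.1
224 [129, 126, 124] 104.34 104.85
225 [111, 109, 104] 105.04 105.59
226 [153, 149, 148] 105.74 106.33
227 [154, 151, 151] 106.44 107.08
228 [108, 106, 101] 107.14 107.8
[... 1982 characters left out ...]
10, 107, 106, 107, 110, 108, 106, 105, 105, 104, 119, 132, 145, 147, 140, 139, 129, 130, 124, 127, 127, 128, 129, 124, 121, 135, 130, 130, 143, 137, 149, 110, 85, 88, 89, 87, 89, 83, 84, 86, 85, 88, 88, 90, 89, 80, 80]
170 [109, 105, 112, 107, 112, 108, 110, 109, 108, 106, 109, 108, 106, 116, 137, 146, 146, 147, 137, 135, 124, 124, 127, 120, 118, 114, 136, 133, 129, 124, 134, 139, 136, 136, 80, 86, 90, 86, 85, 87, 86, 87, 85, 89, 86, 85, 89, 88, 93, 90]
180 [115, 112, 110, 111, 109, 107, 111, 108, 111, 109, 107, 111, 107, 118, 141, 146, 149, 150, 134, 123, 119, 122, 122, 123, 122, 124, 125, 123, 125, 137, 134, 138, 135, 135, 108, 112, 106, 105, 99, 76, 74, 81, 80, 80, 78, 77, 83, 83, 81, 83]
```

```bash
python3 - <<'E'
from h import *;import pickle
from bench import manip
c1,T1,s1=pickle.load(open("w1.pkl","rb"))
p=s1["eef_pos"]
manip.line_to(p+[0,-.03,.12],vel=.25)
manip.move_ptp([.513,.126,.19],[0,90,-80]);manip.dwell(.15)
c,T,s=shot(manip,"w2");print(s["time"],s["joint_positions"],s["eef_pos"],s["force"])
print(proj(c,T,[.515,.126,.138]),proj(c,T,[.515,.126,.104]))
cv2.imwrite("pics/d.png",cv2.resize(c["img"],(784,588))[:,:,::-1])
E
```

```text
5.3833 [5.27146878e+00 2.19202340e+01 9.02208699e+01 3.99246568e-02
 6.81041096e+01 8.55142465e+01] [0.51244878 0.1242121  0.18828796] [-0.08425421  0.25747119  0.20151349]
(np.float64(275.7859693123509), np.float64(230.83434090523096)) (np.float64(275.94775056380934), np.float64(215.36622570506285))
```

View pics/d.png

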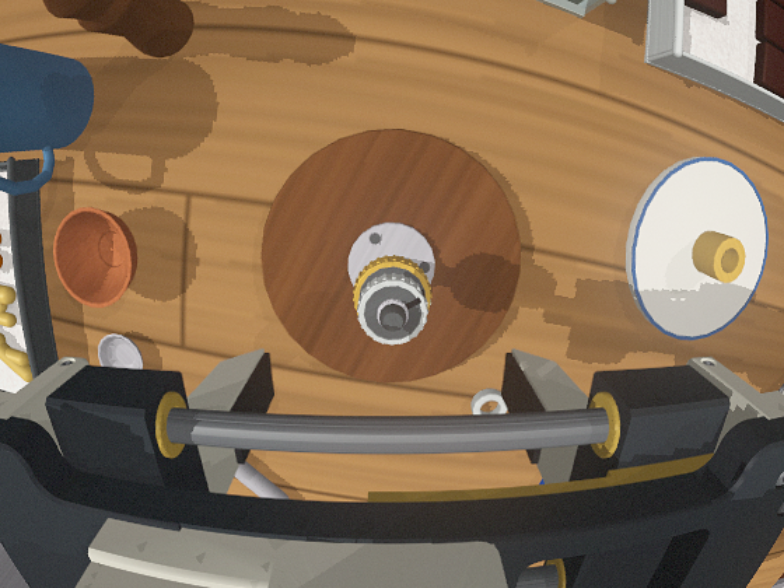

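The rod tip is at px (392,315), centred between the fingers, and the tier hub's top is at (728,258).

```bash
python3 - <<'E'
from h import *;import pickle
from bench import manip
c1,T1,s1=pickle.load(open("w1.pkl","rb"));c,T,s=pickle.load(open("w2.pkl","rb"))
print(s["dq"],manip.read_state()["eef_pos"])
print("tip",plane(c,392/1.4,316/1.4,.138,T))
o1,d1=ray(c1,273.65,175,T1);
o,d=ray(c,392/1.4,316/1.4,T)
# horizontal: side ray plane constraint (x given y)
for y in(.12,.124,.128): print("side x at y",y,(o1+d1*(y-o1[1])/d1[1])[0])
print("foot c",plane(c,391/1.4,255/1.4,.018,T))
print("hub top",plane(c,728/1.4,258/1.4,.046,T))
g=cv2.cvtColor(c["img"],cv2.COLOR_RGB2HSV)
m=cv2.inRange(g,(0,0,150),(180,45,255)); m[:, :440]=0;m[250:]=0
m=cv2.inRange(g,(100,120,60),(125,255,255)); m[:,:440]=0;m[:100]=0;m[255:]=0
pts=np.argwhere(m)[:,::-1];P=np.array([plane(c,u,v,.012,T)[:2] for u,v in pts])
A=np.c_[2*P,np.ones(len(P))];x=np.linalg.lstsq(A,(P**2).sum(1),rcond=None)[0];print("rim",len(P),x[:2],np.sqrt(x[2]+x[:2]@x[:2]))
E
```

```text
[-0.04745524 -0.3152818  -0.4204903  -0.10789204 -0.15162549 -0.26118759] [0.51267565 0.12420958 0.18859811]
tip [0.51916569 0.12379665 0.138     ]
side x at y 0.12 0.5160422429225029
side x at y 0.124 0.5167859388891223
side x at y 0.128 0.5175296348557417
foot c [0.52327142 0.12420249 0.018     ]
hub top [ 0.58105528 -0.15076165  0.046     ]
rim 303 [ 0.57963208 -0.15423779] 0.08306486882390164
```

```bash
python3 - <<'E'
from h import *
from bench import manip
def st(t=""):
    s=manip.read_state();print(t,round(s["time"],2),np.round(s["eef_pos"],4),np.round(s["tcp_rot"],1),"F",np.round(s["force"],1),"M",np.round(s["wrist_torque"],2),"w",round(s["gripper_width"],4));return s
A=np.array([.5175,.124])
manip.line_to([*A,.14],[0,90,-80],vel=.15);st()
print(manip.line_to([*A,.0785],vel=.08,contact_N=6));st("down")
manip.move_gripper(.040,squeeze=8);st("soft");manip.dwell(.2);s=st()
E
```

```text
5.92 [0.5176 0.1235 0.14  ] [-108.    90.   171.9] F [ 0.6 -0.8  0.7] M [0.03 0.05 0.06] w 0.0915
False
down 6.83 [0.5179 0.1241 0.079 ] [85.5 89.9  5.5] F [ 0.3  0.1 -0. ] M [0.03 0.01 0.01] w 0.0918
soft 7.65 [0.5177 0.1228 0.0786] [ -3.7  89.9 -83.7] F [ 0.6 -5.4  1.2] M [-0.93 -0.13 -0.04] w 0.0439
 7.85 [0.5177 0.1228 0.0786] [ -2.1  89.9 -82. ] F [ 0.5 -6.3  0.9] M [-0.9  -0.03  0.03] w 0.0433
```

```bash
cat >> h.py <<'E'
def st(manip,t=""):
    s=manip.read_state();psi=-np.degrees(np.arctan2(*Ro.from_euler("xyz",s["tcp_rot"],degrees=True).as_matrix()[:2,1]))
    print(t,round(s["time"],2),np.round(s["eef_pos"]*1e3,1),"psi",round(psi,1),"F",np.round(s["force"],1),"M",np.round(s["wrist_torque"],2),"w",round(s["gripper_width"]*1e3,1));return s
E
python3 - <<'E'
from h import *
from bench import manip
manip.line_to([.5175,.1228,.0785],[0,90,-80],vel=.02);st(manip)
manip.move_gripper(.040,squeeze=35);st(manip,"tight")
manip.move_ptp([.5175,.1228,.0785+.01*15/360],[0,90,-65]);st(manip,"15")
manip.move_ptp([.5175,.1228,.0785+.01*30/360],[0,90,-50]);st(manip,"30")
E
```

```text
8.1 [517.7 122.7  78.6] psi -80.0 F [ 1.3 -0.2  0.4] M [-0.18 -0.12 -0.03] w 43.8
tight 8.32 [517.7 122.7  78.6] psi -80.0 F [ 1.1 -1.8  0. ] M [-0.4  -0.16  0.04] w 43.3
15 8.68 [517.6 123.   79. ] psi -65.2 F [1.5 0.6 0.7] M [ 0.09 -0.17  0.27] w 43.5
30 9.03 [517.4 123.2  79.4] psi -50.3 F [0.1 1.5 2.1] M [0.41 0.01 0.36] w 43.3
```

```bash
python3 - <<'E'
from h import *
from bench import manip
for a in(60,90,120,158):
    manip.move_ptp([.5175,.1228,.0785+.01*a/360],[0,90,-80+a]);st(manip,a)
manip.dwell(.1);st(manip)
E
```

```text
60 9.6 [516.8 123.6  80.2] psi -20.3 F [-1.7  5.1  4.4] M [0.88 0.37 0.04] w 43.3
90 10.17 [516.1 123.6  81. ] psi 9.7 F [-4.7  6.2  6.2] M [0.87 0.72 0.02] w 43.2
120 10.73 [515.5 123.3  81.8] psi 39.7 F [-6.6  3.7  5.9] M [ 0.66  0.96 -0.03] w 43.1
158 11.41 [515.1 122.6  82.9] psi 77.7 F [-7.4  0.8  7.9] M [ 0.12  1.2  -0.1 ] w 43.1
 11.51 [515.1 122.6  82.9] psi 77.7 F [-7.5  0.6  8.6] M [ 0.09  1.14 -0.09] w 43.1
```

```bash
cat >> h.py <<'E'
AX=np.array([.5162,.1227])
def lookshot(manip,name,camz=.095):
    import pickle
    M=pickle.load(open("w1.pkl","rb"))[0]["mount"]
    p,e=look(M,80,AX,.25,camz);manip.move_ptp(p+[0,-.04,.10],e);manip.line_to(p,vel=.2);manip.dwell(.25)
    return shot(manip,name)
E
python3 - <<'E'
from h import *
from bench import manip
manip.line_to([.5155,.1227,.0829],vel=.02);st(manip)
manip.move_gripper(.085);st(manip)
s=manip.read_state();manip.line_to([*AX,.19],vel=.2)
c,T,s=lookshot(manip,"w3",.092);st(manip)
im=cv2.rotate(c["img"],cv2.ROTATE_180)
cv2.imwrite("pics/e.png",cv2.resize(im[130:280,190:370],(720,600))[:,:,::-1])
im=c["img"].astype(float)
from edges import prof
c,T,im,f,zat=prof("w3",AX)
p=im[:,269:278].mean(1)
for v in range(185,280):print(v,p[v].round().astype(int).tolist(),*[round(zat(273,v,r)[2]*1e3,2) for r in(.022,.018,.008)]) if v<207 or 215<v<245 or v>264 else 0
E
```

```text
11.76 [515.  122.6  82.9] psi 77.8 F [-1.9  0.6  3.8] M [ 0.11  0.31 -0.21] w 43.2
 12.6 [515.5 122.7  82.9] psi 78.0 F [0.9 0.1 0.3] M [ 0.09 -0.11 -0.04] w 85.2
 17.19 [503.1  47.9 122.5] psi 170.3 F [ 0.6  0.9 -0.6] M [-0.48  0.05 -0.  ] w 85.4
185 [155, 151, 153] 73.38 73.04 72.19
186 [91, 88, 88] 74.09 73.76 72.94
187 [142, 139, 141] 74.8 74.48 73.69
188 [164, 160, 163] 75.5 75.2 74.44
189 [107, 106, 106] 76.21 75.92 75.19
190 [111, 109, 109] 76.92 76.64 75.94
191 [165, 161, 164] 77.62 77.35 76.69
192 [125, 122, 123] 78.33 78.07 77.43
193 [98, 96, 95] 79.03 78.79 78.18
194 [152, 149, 151] 79.74 79.51 78.93
195 [141, 137, 139] 80.44 80.22 79.68
196 [93, 91, 90] 81.15 80.94 80.43
197 [141, 137, 139] 81.85 81.66 81.17
198 [155, 151, 154] 82.56 82.37 81.92
199 [104, 102, 101] 83.26 83.09 82.67
200 [117, 116, 116] 83.96 83.81 83.42
201 [159, 159, 162] 84.67 84.52 84.16
202 [186, 48, 42] 85.37 85.24 84.91
203 [183, 54, 49] 86.07 85.95 85.66
204 [183, 56, 52] 86.78 86.67 86.4
205 [183, 56, 49] 87.48 87.39 87.15
206 [183, 54, 49] 88.18 88.1 87.89
216 [191, 157, 83] 95.21 95.25 95.35
217
[... 1003 characters left out ...]
113.9 114.8
243 [186, 186, 182] 114.24 114.62 115.55
244 [188, 189, 184] 114.95 115.34 116.3
265 [108, 107, 101] 129.96 130.61 132.23
266 [108, 107, 100] 130.68 131.34 133.0
267 [108, 107, 101] 131.4 132.08 133.76
268 [116, 114, 108] 132.13 132.81 134.53
269 [120, 118, 111] 132.85 133.55 135.3
270 [122, 121, 113] 133.57 134.29 136.07
271 [124, 123, 116] 134.3 135.02 136.84
272 [188, 184, 172] 135.03 135.76 137.61
273 [222, 219, 203] 135.75 136.5 138.38
274 [224, 221, 205] 136.48 137.24 139.15
275 [223, 220, 205] 137.21 137.99 139.92
276 [223, 219, 204] 137.94 138.73 140.7
277 [223, 220, 204] 138.67 139.47 141.47
278 [222, 219, 203] 139.4 140.21 142.25
279 [221, 218, 203] 140.13 140.96 143.03
```

View pics/e.png

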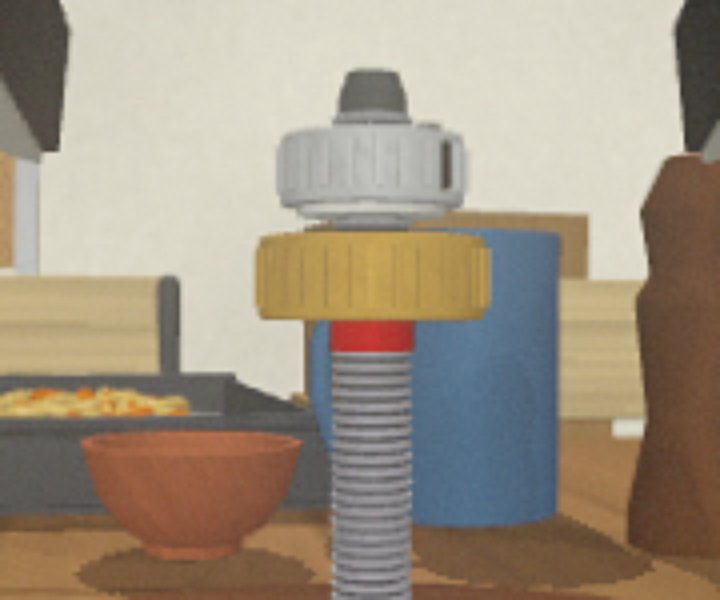

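```bash
python3 - <<'E'
from edges import *
from h import AX
for n in("w1","w3"):
    c,T,im,f,zat=prof(n,AX);print(T[:3,3])
    r=range(195,202) if n=="w1" else range(205,214)
    for v in r: print(v,im[v,268:280].mean(0).round().astype(int),im[v,268:280,1].astype(int),round(zat(273,v,.022)[2]*1e3,2),round(zat(273,v,.008)[2]*1e3,2))
E
```

```text
[ 0.47154348 -0.11933847  0.09611791]
195 [130 128 130] [115 128 131 133 132 131 132 131 133 137 119 112] 84.23 83.49
196 [162 162 166] [154 156 160 163 168 171 165 164 162 161 161 157] 84.92 84.22
197 [191  48  38] [49 48 50 44 45 50 54 50 46 45 43 48] 85.61 84.95
198 [156 104  62] [106 103 102 102 103 109 105 101 107 107 104 103] 86.3 85.69
199 [181 152  77] [155 155 153 155 151 152 151 149 149 151 150 155] 86.99 86.42
200 [188 155  80] [155 155 156 157 155 158 158 152 151 152 154 154] 87.68 87.15
201 [190 158  84] [165 155 159 154 155 160 157 162 159 152 156 156] 88.37 87.89
[ 0.47310927 -0.12405068  0.09289155]
205 [182  57  50] [54 55 54 61 55 56 48 61 56 61 61 61] 87.48 87.15
206 [182  56  50] [59 52 51 50 50 56 56 59 55 61 60 58] 88.18 87.89
207 [183  57  50] [53 52 59 60 56 58 56 56 61 56 58 58] 88.89 88.64
208 [183  57  52] [57 54 55 54 56 59 57 56 63 60 58 58] 89.59 89.39
209 [167  72  55] [73 71 69 67 67 75 76 76 76 75 71 73] 90.29 90.13
210 [170 145  78] [145 146 144 148 143 148 147 145 147 144 141 145] 90.99 90.88
211 [190 158  83] [159 159 159 159 157 160 158 155 160 157 157 159] 91.7 91.62
212 [189 156  82] [152 154 156 157 159 156 158 157 154 156 157 157] 92.4 92.37
213 [191 158  83] [149 152 155 146 158 161 159 165 164 167 160 161] 93.1 93.12
```

The collar's underside measures 89.9–90.1 mm in two independent estimates, so it's at the band. Next is the ring, with the washer about 3.4 mm above the collar.

```bash
python3 - <<'E'
from h import *
from bench import manip
s=manip.read_state();manip.line_to(s["eef_pos"]+[0,-.03,.10],vel=.3)
manip.move_ptp([*AX,.17],[0,90,70]);st(manip)
print(manip.line_to([*AX,.1128],[0,90,70],vel=.1,contact_N=6));manip.dwell(.1);st(manip)
manip.move_gripper(.032,squeeze=6);manip.dwell(.1);s=st(manip,"soft")
if abs(s["force"][:2]).max()<7:
    manip.move_gripper(.030,squeeze=18);manip.dwell(.1);st(manip,"grip")
    for a in(20,50,80):
        manip.move_ptp([*AX,.1128-.01*a/360],[0,90,70-a]);manip.dwell(.1);st(manip,a)
E
```

```text
20.49 [516.  122.5 169.7] psi 70.0 F [ 0.2 -0.5 -0.3] M [ 0.08 -0.17  0.04] w 84.8
False
 21.32 [516.8 122.7 113.6] psi 70.0 F [0.3 0.  0.6] M [ 0.09 -0.13  0.06] w 85.2
soft 22.25 [516.1 122.5 112.8] psi 70.0 F [-1.2 -1.7  1.2] M [-0.2  -0.05  0.03] w 36.0
grip 22.57 [516.1 122.5 112.8] psi 70.0 F [-0.6 -2.3  2.2] M [-0.42  0.1  -0.01] w 35.1
20 23.09 [516.2 122.6 112.2] psi 50.2 F [-1.8 -3.2  0.6] M [-0.51  0.   -0.01] w 35.2
50 23.76 [516.3 122.7 111.4] psi 20.1 F [-1.1 -2.5  1.3] M [-0.52 -0.05 -0.07] w 35.3
80 24.43 [516.4 122.7 110.6] psi -9.9 F [ 0.9 -2.9 -1.2] M [-0.51 -0.18 -0.07] w 35.7
```

```bash
cat >> h.py <<'E'
def step(manip,a):
    manip.move_ptp([*AX,.1128-.01*a/360],[0,90,70-a])
    m=[]
    for _ in range(6): manip.dwell(.03);s=manip.read_state();m.append([*s["force"],s["wrist_torque"][2]])
    m=np.array(m);print(a,round(s["time"],2),m.mean(0).round(3),"sd",m[:,3].std().round(3),"w",round(s["gripper_width"]*1e3,1),"z",(s["eef_pos"][2]*1e3).round(2));return m[:,3].mean()
E
python3 - <<'E'
from h import *
from bench import manip
for a in(90,98,104,108,112,116,120,124,128,132):
    if step(manip,a)>.06: break
E
```

```text
90 24.92 [ 1.26  -2.951 -1.04  -0.035] sd 0.033 w 35.3 z 110.34
98 25.38 [ 2.542 -3.168 -1.116 -0.014] sd 0.029 w 35.5 z 110.14
104 25.82 [ 3.397 -3.794 -1.658 -0.048] sd 0.02 w 35.6 z 109.97
108 26.27 [ 3.207 -3.884 -1.348 -0.062] sd 0.026 w 35.6 z 109.86
112 26.73 [ 3.561 -3.577 -1.628 -0.037] sd 0.009 w 35.1 z 109.75
116 27.18 [ 3.758 -4.128 -1.465 -0.057] sd 0.013 w 35.1 z 109.62
120 27.62 [ 3.172 -4.061 -1.532 -0.064] sd 0.032 w 35.2 z 109.53
124 28.07 [ 3.37  -4.145 -1.626 -0.062] sd 0.019 w 35.2 z 109.39
128 28.52 [ 3.421 -4.112 -1.615 -0.049] sd 0.034 w 35.0 z 109.32
132 28.98 [ 3.42  -4.238 -1.517 -0.036] sd 0.02 w 35.3 z 109.2
```

```bash
python3 - <<'E'
from h import *
from bench import manip
for a in(135,138,141,144,147,150):
    if step(manip,a)>.07: break
E
```

```text
135 29.43 [ 3.545 -4.14  -1.927 -0.059] sd 0.029 w 35.2 z 109.1
138 29.88 [ 3.312 -4.021 -1.362 -0.053] sd 0.031 w 35.3 z 109.01
141 30.32 [ 3.639 -4.281 -1.576 -0.045] sd 0.02 w 34.8 z 108.98
144 30.77 [ 3.622 -4.193 -1.186 -0.07 ] sd 0.027 w 34.9 z 108.94
147 31.23 [ 3.001 -4.689 -0.814 -0.033] sd 0.023 w 35.6 z 108.91
150 31.68 [ 3.311 -4.261 -0.3    0.01 ] sd 0.025 w 35.0 z 108.84
```

```bash
python3 - <<'E'
from h import *
from bench import manip
for a in(152,154,156,158):
    if step(manip,a)>.08: break
st(manip)
E
```

```text
152 32.12 [ 3.174 -4.405 -0.115  0.026] sd 0.029 w 35.3 z 108.86
154 32.58 [ 3.093 -4.377  0.078  0.04 ] sd 0.031 w 35.4 z 108.79
156 33.02 [ 2.99  -4.726  0.174  0.033] sd 0.022 w 35.5 z 108.8
158 33.48 [ 3.347 -4.539  0.832  0.078] sd 0.016 w 35.3 z 108.75
 33.48 [516.5 122.4 108.7] psi -87.8 F [ 2.6 -4.7  0.4] M [-0.78 -0.46  0.06] w 35.3
```

```bash
python3 - <<'E'
from h import *
from bench import manip
for a in(160,162):
    if step(manip,a)>.1: break
E
```

```text
160 33.92 [ 2.6   -4.778  0.797  0.079] sd 0.025 w 35.2 z 108.72
162 34.38 [ 3.111 -5.17   1.117  0.088] sd 0.043 w 35.1 z 108.7
```

```bash
python3 - <<'E'
from h import *
from bench import manip
c,T,s=shot(manip,"w4")
u,v=proj(c,T,[*AX,.121]);print(u,v)
u,v=int(u),int(v)
cv2.imwrite("pics/f.png",cv2.resize(c["img"][v-60:v+60,u-80:u+80],(800,600),interpolation=cv2.INTER_CUBIC)[:,:,::-1])
import pickle
c,T,s=pickle.load(open("w2.pkl","rb"))
p=plane(c,415/1.4,299/1.4,.126,T);print("rib0",p,np.degrees(np.arctan2(*(p[:2]-AX)[::-1])))
E
```

```text
277.5666743738762 279.71958826890545
rib0 [0.52591408 0.11298779 0.126     ] -44.994489972703626
```

View pics/f.png

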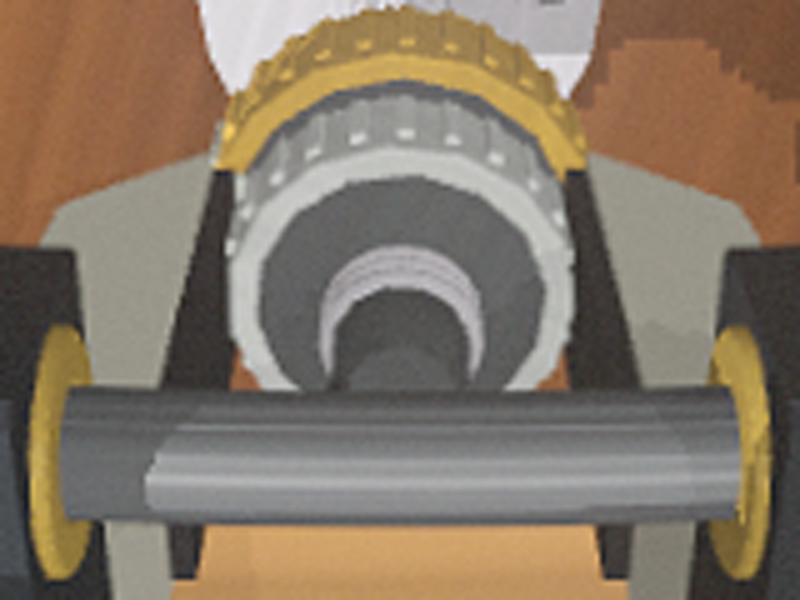

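```bash
python3 - <<'E'
from h import *
from bench import manip
manip.move_gripper(.030,squeeze=35)
m=step(manip,162)
for a in(164,166):
    if m>.11: break
    m=step(manip,a)
E
```

```text
162 35.09 [ 2.725 -4.971  0.894  0.08 ] sd 0.024 w 34.9 z 108.71
164 35.54 [ 2.53  -5.089  1.421  0.065] sd 0.028 w 35.1 z 108.66
166 35.99 [ 2.056 -5.508  1.825  0.104] sd 0.027 w 35.2 z 108.65
```

```bash
python3 - <<'E'
from h import *
from bench import manip
manip.move_gripper(.070);manip.dwell(.1)
print(np.mean([ (manip.dwell(.03),manip.read_state()["wrist_torque"])[1] for _ in range(6)],0).round(3))
st(manip)
manip.line_to([*AX,.19],vel=.25)
c,T,s=lookshot(manip,"w5",.100);st(manip)
im=cv2.rotate(c["img"],cv2.ROTATE_180)
cv2.imwrite("pics/g.png",cv2.resize(im[130:280,190:370],(720,600))[:,:,::-1])
from edges import prof
c,T,im,f,zat=prof("w5",AX)
p=im[:,269:278].mean(1)
for v in range(185,280):
    if abs(p[v]-p[v-1]).max()>22: print(v,p[v-1].astype(int),p[v].astype(int),*[round(zat(273,v-.5,r)[2]*1e3,2) for r in(.022,.018,.008)])
E
```

```text
[0.053 0.024 0.003]
 37.05 [516.2 122.7 108.2] psi -96.0 F [-0.6  0.2 -0.1] M [ 0.03  0.   -0.04] w 70.0
 39.45 [503.1  47.9 130.5] psi 170.3 F [-0.8 -0.   0.4] M [-0.47  0.06 -0.02] w 69.8
185 [154 149 152] [108 105 104] 81.03 80.68 79.81
187 [108 104 104] [161 157 159] 82.44 82.12 81.31
188 [161 157 159] [126 123 123] 83.15 82.84 82.06
189 [126 123 123] [94 93 92] 83.86 83.56 82.81
190 [94 93 92] [151 152 154] 84.56 84.28 83.56
191 [151 152 154] [174  74  71] 85.27 84.99 84.31
192 [174  74  71] [184  50  41] 85.97 85.71 85.06
198 [183  54  47] [154 106  62] 90.2 90.01 89.55
199 [154 106  62] [184 154  78] 90.91 90.73 90.29
220 [193 160  85] [163 139  92] 105.67 105.75 105.96
221 [163 139  92] [174 176 171] 106.37 106.46 106.7
224 [161 161 157] [184 185 180] 108.48 108.61 108.94
242 [188 188 183] [117 115 109] 121.17 121.53 122.41
243 [117 115 109] [148 144 143] 121.88 122.25 123.17
245 [165 161 161] [115 113 107] 123.3 123.69 124.67
246 [115 113 107] [140 136 135] 124.01 124.41 125.42
247 [140 136 135] [166 162 162] 124.72 125.13 126.18
248 [166 162 162] [128 125 121] 125.43 125.86 126.93
250 [130 126 123] [159 155 155] 126.85 127.3 128.44
252 [150 146 145] [106 104  97] 128.27 128.75 129.95
262 [132 130 122] [197 194 179] 135.43 136.03 137.54
263 [197 194 179] [226 222 207] 136.15 136.76 138.31
```

View pics/g.png

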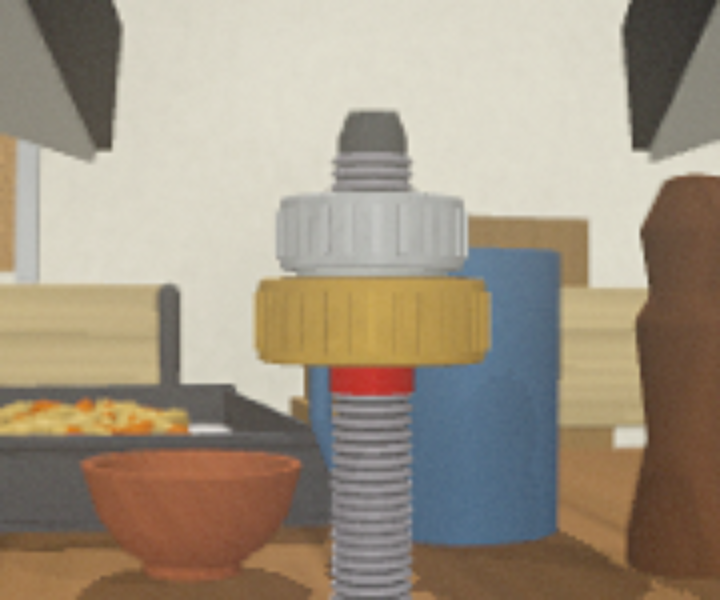

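The washer (px row 272) bears on the collar and the red band is whole below it; the collar's underside is still at about 90.0 mm. Now the tier.

```bash
python3 - <<'E'
from h import *
from bench import manip
s=manip.read_state();manip.line_to(s["eef_pos"]+[0,-.03,.08],vel=.3)
C=[.580,-.1525]
manip.move_ptp([*C,.12],[0,90,0])
print(manip.line_to([*C,.018],[0,90,0],vel=.12,contact_N=6));manip.dwell(.1);st(manip)
manip.move_gripper(.036,squeeze=8);manip.dwell(.1);st(manip,"g1")
manip.move_gripper(.070);manip.line_to([*C,.052],vel=.15)
manip.move_ptp([*C,.052],[0,90,-90]);print(manip.line_to([*C,.018],[0,90,-90],vel=.1,contact_N=6));manip.dwell(.1);st(manip)
manip.move_gripper(.036,squeeze=30);manip.dwell(.1);st(manip,"g2")
E
```

```text
False
 43.17 [ 580.6 -152.7   19. ] psi 0.0 F [ 0.7 -0.8 -0. ] M [ 0.   -0.09 -0.07] w 70.1
g1 43.87 [ 579.9 -152.5   18.1] psi -0.0 F [-1.3  0.2  1.2] M [-0.03  0.04 -0.05] w 39.6
False
 46.93 [ 580.5 -152.7   18.6] psi -90.0 F [ 0.1  0.4 -0.1] M [ 0.02  0.03 -0.  ] w 69.8
g2 47.63 [ 580.1 -152.8   18.2] psi -90.0 F [-0.6 -2.7  2.3] M [-0.39  0.08  0.08] w 39.8
```

```bash
python3 - <<'E'
from h import *
from bench import manip
A=[.5164,.1225]
manip.line_to([.580,-.1525,.205],vel=.15);st(manip,"lift")
manip.move_ptp([*A,.205],[0,90,-90]);manip.dwell(.3);s=st(manip,"over")
manip.line_to([*A,.172],vel=.06);manip.dwell(.2);st(manip,"near")
E
```

```text
lift 49.03 [ 579.4 -152.3  203.8] psi -90.0 F [-0.6 -0.5 -5.2] M [ 0.04  0.03 -0.01] w 39.8
over 50.42 [516.7 121.7 204.9] psi -90.1 F [-0.1 -0.1 -5.5] M [0.06 0.02 0.02] w 39.7
near 51.33 [516.7 122.5 172.4] psi -90.0 F [-0.2 -0.2 -4.9] M [0.03 0.02 0.02] w 39.7
```

```bash
python3 - <<'E'
from h import *
from bench import manip
A=[.5164,.1225]
print(manip.line_to([*A,.147],vel=.04,contact_N=3));s=st(manip,"on rod")
if s["eef_pos"][2]<.1485:
    print(manip.line_to([*A,.134],vel=.02,contact_N=3));st(manip,"seat")
E
```

```text
False
on rod 52.1 [516.5 122.5 147.1] psi -90.0 F [-0.4  0.3 -4.9] M [ 0.04 -0.01 -0.02] w 39.7
True
seat 52.56 [516.6 122.5 139.6] psi -90.0 F [0.2 0.4 4.9] M [-0.03  0.06  0.04] w 39.2
```

```bash
python3 - <<'E'
from h import *
from bench import manip
A=[.5164,.1225]
manip.line_to([*A,.1394],vel=.02);st(manip,"relieve")
manip.move_gripper(.060);st(manip,"open")
manip.line_to([*A,.215],vel=.15);st(manip)
manip.move_ptp([.40,-.05,.30],[0,90,-90]);manip.dwell(.1);st(manip)
a=manip.camera("side")["img"][180:330,150:350];b=manip.camera("scene")["img"]
cv2.imwrite("pics/h.png",np.hstack([cv2.resize(a,(400,300)),cv2.resize(b[130:330,190:456],(400,300))])[:,:,::-1])
E
```

```text
relieve 52.81 [516.7 122.5 139.6] psi -90.0 F [-0.7  0.9 -0.5] M [-0.01  0.01  0.01] w 39.8
open 53.38 [516.4 122.5 139.4] psi -90.0 F [0.3 0.1 0.3] M [0.03 0.01 0.  ] w 60.1
 54.03 [515.9 122.5 214.3] psi -90.0 F [0.1 0.6 0.2] M [ 0.07 -0.   -0.04] w 60.0
 55.03 [400.5 -49.2 299.2] psi -89.9 F [ 0.7  0.2 -0.2] M [ 0.09  0.04 -0.02] w 60.2
```

View pics/h.png

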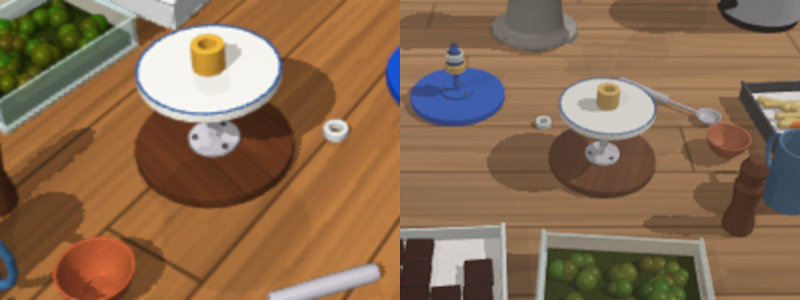

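The tier (px (208,70) and (607,105)) sits level on the rod above the foot, and the other things are where they were. Handing in.

```bash
python3 -c "
from bench import manip
print(manip.finish_job(),manip.read_state()['time'])"
```

```text
the job is handed in; nothing more can be done
the job is handed in; nothing more can be done
```

The stand is set up as asked and handed in; the clock read about 55 s of the 72 s at the last reading before hand-in.

- **Collar:** I turned it 158° anticlockwise and let go. Its underside measured 89.9–90.1 mm in level wrist-camera views, and 90.0 mm after the ring was tightened.
- **Lock ring:** I ran it down until the washer bore on the collar, which the side view confirmed. The held push-back was about 0.10 N m, or about 0.15 N m counted from the free-turning reading.
- **Tier:** I centred it with two grips at right angles and lowered it over the rod. It seated with its underside at about 121.5 mm, matching the ring's top, and I took off the roughly 5 N of pressing force before opening the gripper. The final pictures show it level and the other things in view apparently where they were.

**Uncertain:**
- **Ring torque:** readings scattered by about 0.03 N m. The torque also rose more slowly with angle than the description suggests, so the pads may have slipped slightly. The ring could be near the light end of finger-tight.
- **Collar after the tier:** I did not measure its height again once the tier was on.

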